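Push the block home and snap the toggle clamp shut on it

ROBOT

A 6-joint arm with a two-finger parallel gripper is mounted at the origin on a cart in front of the work surface, level with it; the furniture and walls round the work are solid. World frame = base frame: x ahead of the robot, y to its left, z up, the work surface at z = 0. Lengths are in m, angles in rad, forces in N, time in s.
With the tool pointing down it reaches from about 0.35 to 0.975 m from the base axis. Payload 7.1 kg.
Tool frame: the origin (TCP) lies between the finger pads; the fingertips stand 8 mm ahead of it and the grasp point (between the pads) lies 11 mm behind it; z points along the fingers, y is the line along which they close (so a half turn about z gives the same grasp; the last joint's range is limited). The gripper opens to 88 mm and grips with 3 to 60 N. Pads are 20 mm wide; open, the fingers measure 115 mm over their backs; the gripper's body (75 mm by 178 mm) begins 61 mm behind the grasp point.
Start: joints at [1.26, 0.423, 1.63, -0, 1.089, -0.019], TCP at [0.18, 0.599, 0.231] pointing down, gripper open.
Joint ranges: [-3, 3], [-0.9, 2.11], [0.09, 2.58], [-1.31, 4.45], [0.11, 2.69], [-2.54, 2.54]. Speed limits (rad/s): [2.39, 2.39, 3.01, 3.14, 3.14, 3.14].

INTERFACE

Orientations are given as a unit quaternion [x, y, z, w].
In Python, from bench import env gives the robot as it stands. The module is installed in compiled form; this text tells all that it offers. Calls block until the motion is done:
- env.move_ptp(position, orientation): joint-space move of the TCP to a pose.
- env.move_straight(position, velocity=0.15, rot=None, until_force=None): straight line of the TCP; rot=None keeps the orientation; velocity is the mean speed in m/s. With until_force (N) it stops when the force on the tool has changed by that much, and returns True; else False.
- env.goto_joints(angles): joint-space move.
- env.grip(opening, squeeze=None): finger opening in m; squeeze is the grip in N (None keeps the last); returns when the fingers have stopped.
- env.wait(seconds).
- env.inverse_kinematics(position, orientation): joint angles nearest the present ones, or None.
- env.get_obs(): the state.
- env.snapshot(name): name is "scene" or "top" or "wrist"; returns a dict with "frame" (480x640x3 uint8, blue, green, red), "intrinsics" (3x3 intrinsics, pixels), "extrinsics" (4x4, takes a point from camera to world coordinates). Camera axes: x right, y down, z forward; pixel columns grow to the right and rows downward; lengths in m; the calibration is good to about 2 mm. A picture is of the moment at which its call begins. There is no depth.
A pose or a line that the arm cannot do raises env.Unreachable and nothing moves.
- env.close_job(): hands the job in; it is judged then, once.
The state is a dict: "time": time; "qpos": joint angles; "joint_velocities": joint speeds; "joint_torque": joint torques, N m; "ee_pos": TCP position; "orientation": TCP orientation; "ft_force": force on the tool from outside, world axes, zero at the start; "torque": the same for the moment, N m; "gripper_width": finger opening in m; "finger_force": force on a finger pad.
Only numpy, scipy, OpenCV 4.12 (cv2) and the standard library are available. Lean on these libraries where they do the work, as an engineer would, in place of code of your own. Each camera call takes 0.05 s, during which the arm holds its last target. There are 200 camera calls.

TASK

Push the wooden block along between the guide rails of the jig until it sits fully home against the end stop, then push the upright handle of the toggle clamp over, away from the block and past its centre, so that it snaps shut and the clamp's foot holds the block down. Just push with the fingertips: do not lift or tip the block, and leave the other things on the jig and table where they are.

Things in the scene. Friction and masses are not known exactly. Their poses are not given: they have to be found in the camera images.
- jig: Jig fixed to the table: plywood board, 12 mm thick, x -140 to 115, y -72 to 72 mm. Origin on the table, on the lane's middle line, under the face of the end stop that the block must touch. x runs level along the lane toward the stop, z up. Two guide rails 10 mm high on the board, 49 mm apart inside, from x = -136 mm to the stop. Stop: wood, 70 mm wide, 26 mm high on the board, x 0 to 18 mm.
- handle_hinge (a point): Pivot of the clamp's handle, in the steel bracket behind the stop (x 25 to 95 mm of the jig): at x = 66, y = 0, z = 52 mm in the jig's frame, axis along the jig's y; its own axes are the jig's.
- block_mid (a point): Centre of the loose hardwood stop block, 85 mm long (along the lane), 45 mm wide, 38 mm high, about 0.18 kg; it lies on the jig's board between the rails, so its top is 50 mm and its centre 31 mm above the table. When home, this point is at x = -42.5 mm, y = 0 in the jig's frame. It slides with about 1 to 3 N.
- block: The same block: origin at the middle of its underside, its y axis along its 85 mm length (either way round along the lane).
- handle_tip (a point): Point on the middle line of the clamp's handle, 115 mm from its pivot and 13 mm below its round end. The handle is a dark round grip of 20 mm diameter, from 40 to 128 mm from the pivot. When open it stands almost upright (leaning 5 degrees toward the block), its end 180 mm above the table.
- handle (a joint): Angle of the clamp handle, rad: 0 open and upright; grows as it swings toward the jig's +x and down. Over-centre: let go below about 0.7 it springs back to 0, beyond that it snaps on by itself; shut on the block it reads about 1.4 (lying back, 15 degrees above level), never above 1.5. About 2 to 4 N at the grip starts it, less near the centre.
- clamp_bar: The clamp's steel hold-down bar with a rubber foot, linked to the handle; origin on its pivot (x = 36, z = 66 mm of the jig). Open, it slants up toward the block, reaching z = 135 mm and x from 45 to -30 mm. As the handle shuts, it swings down over the stop and the foot presses on the block's top, 30 mm from the stop.
- offcut: Wood offcut 30 x 53 x 18 mm lying loose on the jig's board beside a rail; origin under its centre. Leave it.
- hex_key: Black hexagon key 32 x 84 x 7 mm lying loose on the jig's board beside the other rail; origin under its centre. Leave it.
- screwdriver: Screwdriver 194 mm long, 23 mm high, loose on the table to the right of the fence; origin under its middle. Leave it.
- sanding_block: Cork sanding block 59 x 104 x 31 mm, loose on the table to the right of the fence; origin under its centre. Leave it.
- tape: Roll of black tape, 53 mm across, 19 mm high, loose on the table beyond the jig; origin under its centre. Leave it.

How it is judged:
By the outcome, as a careful person would: the job done as asked, in the order asked, and still so for the second after the job is handed in, with the robot touching nothing.
It also fails if it takes over 40 s, if anything falls off the work surface, if the arm or the gripper's body presses on something with over 40 N, if the wrist force passes 120 N, or if a joint passes its speed limit or range.

## Working session

There is one attempt and no reset: what is moved stays moved. The work goes in short steps, each a Python script; the robot and the scene stay as the last script left them, time stands still between calls to the robot, and variables do not carry over. Pictures are saved under pics/ and viewed, at most 10 in all, crops included, and the job is handed in when it is done.

```bash
mkdir -p pics; python3 - <<'E'
from bench import env
import cv2,numpy as np
for n in ("scene","top"):
    s=env.snapshot(n); cv2.imwrite(f"pics/{n}0.png",s["frame"]); np.savez(f"pics/{n}0.npz",**s)
    print(n,s["intrinsics"].tolist(),np.round(s["extrinsics"],3).tolist())
o=env.get_obs(); print(o["time"],o["ee_pos"],o["orientation"],o["gripper_width"])
E
```

```text
scene [[476.0368813387893, 0.0, 317.32086588626527], [0.0, 476.0368813387893, 240.9269448080652], [0.0, 0.0, 1.0]] [[0.467, -0.505, 0.726, -0.067], [-0.884, -0.287, 0.369, -0.224], [0.022, -0.814, -0.58, 0.656], [0.0, 0.0, 0.0, 1.0]]
top [[547.4150147258476, 0.0, 316.5483888485583], [0.0, 547.4150147258476, 239.936072463617], [0.0, 0.0, 1.0]] [[0.019, -0.984, 0.18, 0.412], [-0.999, -0.015, 0.028, 0.101], [-0.025, -0.18, -0.983, 1.017], [0.0, 0.0, 0.0, 1.0]]
0.1 [0.17966039 0.59814512 0.22999509] [ 1.45402633e-01  9.89372346e-01 -6.52577762e-04 -9.45259717e-05] 0.08797042405290051
```

View pics/top0.png

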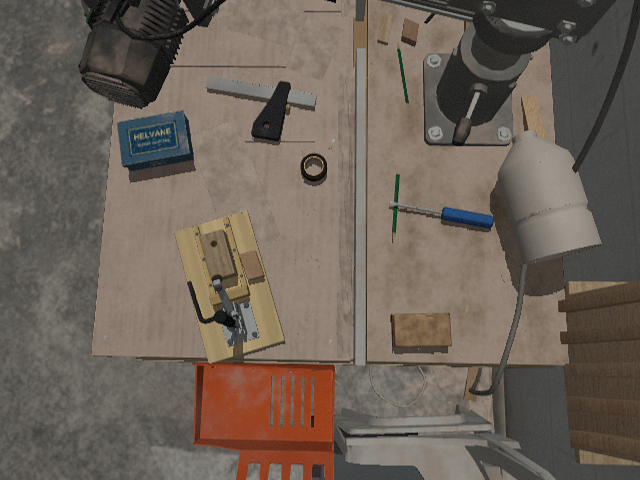

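View pics/scene0.png

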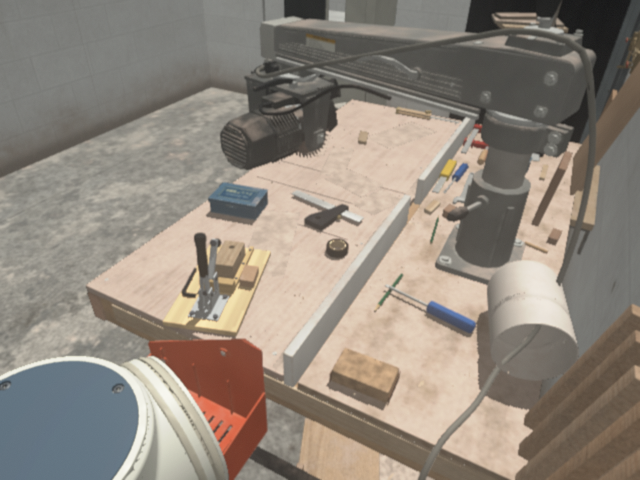

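The top view shows the jig board with corners at about (177,232), (248,210), (284,343) and (213,362). The block is at about (217,258) on the far side, and the clamp is near (235,322), so the lane runs toward the robot. Next I'll fit the board and block from this view and look at an enlarged crop.

```bash
cat > h.py <<'E'
import numpy as np,cv2
def cast(s,uv,z):
    K,T=s["intrinsics"],s["extrinsics"]
    uv=np.atleast_2d(np.asarray(uv,float))
    d=(np.linalg.inv(K)@np.c_[uv,np.ones(len(uv))].T).T@T[:3,:3].T
    o=T[:3,3]; return o+d*((z-o[2])/d[:,2])[:,None]
def proj(s,P):
    P=np.atleast_2d(P); T=np.linalg.inv(s["extrinsics"]); c=(P@T[:3,:3].T+T[:3,3])@s["intrinsics"].T
    return c[:,:2]/c[:,2:]
E
python3 - <<'E'
from h import *
s=dict(np.load("pics/top0.npz")); f=s["frame"]
hsv=cv2.cvtColor(f,cv2.COLOR_BGR2HSV)
print(hsv[230,190],hsv[335,270],hsv[250,160],hsv[255,228],hsv[220,240])
m=cv2.inRange(hsv,(18,75,90),(32,255,255)); m[:200]=0;m[370:]=0;m[:,:165]=0;m[:,295:]=0
m=cv2.morphologyEx(m,cv2.MORPH_OPEN,np.ones((3,3)))
pts=cv2.findNonZero(m); r=cv2.minAreaRect(cv2.convexHull(pts)); print(r)
h=cv2.convexHull(pts); q=cv2.approxPolyN(h,4)[0] if hasattr(cv2,"approxPolyN") else cv2.boxPoints(r)
print("quad",q.tolist()); w=cast(s,q,0.012); print(w.round(4).tolist())
print([round(float(np.linalg.norm(w[i]-w[(i+1)%4])),4) for i in range(4)])
a=cv2.resize(f[200:370,165:300],None,fx=3.5,fy=3.5,interpolation=cv2.INTER_CUBIC)
b=cv2.resize(cv2.merge([m]*3)[200:370,165:300],None,fx=2,fy=2); c=np.zeros((a.shape[0],a.shape[1]+b.shape[1],3),np.uint8)
c[:,:a.shape[1]]=a; c[:b.shape[0],a.shape[1]:]=b; cv2.imwrite("pics/crop1.png",c); print(c.shape)
E
```

```text
[ 21  90 159] [ 19  96 149] [ 14  49 145] [ 18  80 124] [ 20  94 155]
((227.867919921875, 286.5377197265625), (137.22317504882812, 79.66911315917969), 74.05460357666016)
quad [[208, 364], [174, 232], [247, 209], [285, 340]]
[[0.3651, 0.3208, 0.012], [0.6063, 0.3986, 0.012], [0.6527, 0.2624, 0.012], [0.4103, 0.1831, 0.012]]
[0.2535, 0.1438, 0.255, 0.1449]
(595, 742, 3)
```

View pics/crop1.png

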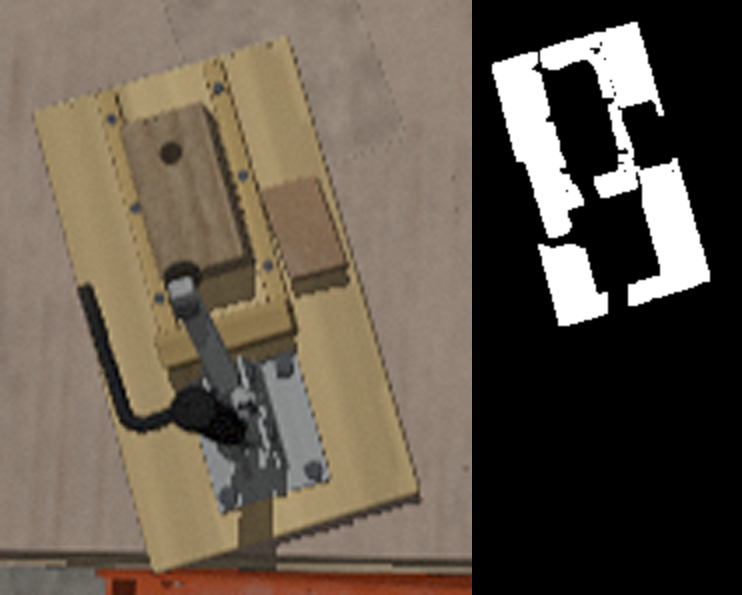

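The crop confirms the jig layout. The quad measures 254 x 144 mm, against 255 x 144 mm nominal. The block's top corners are at about (122,123), (208,103), (250,262) and (165,278) in the crop, short of the stop. The handle top is near (195,410). Next I'll compute the poses.

```bash
cat >> h.py <<'E'
X=np.array([-.2418,-.0785]);X/=np.linalg.norm(X);Y=np.array([-X[1],X[0]])
O=np.array([.5086,.2912])+.0125*X
def jw(x,y,z): return np.r_[O+x*X+y*Y,z]
def wj(P): P=np.atleast_2d(P); return np.c_[(P[:,:2]-O)@X,(P[:,:2]-O)@Y,P[:,2]]
from scipy.spatial.transform import Rotation as Rn
yt=np.r_[-Y,0];zt=np.array([0,0,-1.]);Q=Rn.from_matrix(np.c_[np.cross(yt,zt),yt,zt]).as_quat()
E
python3 - <<'E'
from h import *
from bench import env
s=dict(np.load("pics/top0.npz")); px=lambda l:np.array(l)/3.5+[165,200]
print("O",O,"Q",Q)
b=wj(cast(s,px([(122,123),(208,103),(250,262),(165,278)]),.05)); print("block",b.round(4).tolist(),b.mean(0))
print("stop edge",wj(cast(s,px([(158,348),(288,305)]),.038)).round(4).tolist())
print("handle top",wj(cast(s,px([(195,410)]),.18)).round(4))
print("bar end",wj(cast(s,px([(181,280)]),.13)).round(4))
print("motor",cast(s,[(150,105),(185,80)],.25).round(3).tolist(),"box",cast(s,[(190,165)],.05))
c=dict(np.load("pics/scene0.npz"))
print("scene handle end pred",proj(c,jw(.066-.128*np.sin(.087),0,.18)),"far corners",proj(c,[jw(-.14,-.072,.012),jw(-.14,.072,.012),jw(.115,.072,.012),jw(.115,-.072,.012)]).round(0).tolist())
for p in [jw(-.14,0,.3),jw(-.14,0,.03),jw(-.09,0,.03),jw(.03,0,.3),jw(.03,0,.16),jw(.15,0,.11)]: print(env.inverse_kinematics(p,Q))
E
```

```text
O [0.49671085 0.2873402 ] Q [-0.1563133   0.98770752  0.          0.        ]
block [[-0.1086, -0.0199, 0.05], [-0.1056, 0.0255, 0.05], [-0.0195, 0.0244, 0.05], [-0.0243, -0.0192, 0.05]] [-0.0645174   0.00269048  0.05      ]
stop edge [[0.0073, -0.034, 0.038], [0.0057, 0.0357, 0.038]]
handle top [[0.0571 0.0014 0.18  ]]
bar end [[-0.0077  0.0018  0.13  ]]
motor [[0.754, 0.377, 0.25], [0.795, 0.327, 0.25]] box [[0.72586324 0.36589861 0.05      ]]
scene handle end pred [[198.07947467 233.81434979]] far corners [[209.0, 243.0], [270.0, 251.0], [235.0, 332.0], [160.0, 321.0]]
[ 4.66578565e-01  4.91970385e-01  1.35565205e+00 -4.44089210e-16
  1.29397021e+00 -1.41813168e+00]
[ 4.66578565e-01  7.86246375e-01  1.50643240e+00 -4.44089210e-16
  8.48913879e-01 -1.41813168e+00]
[ 4.78065699e-01  7.32285154e-01  1.63028175e+00 -4.44089210e-16
  7.79025746e-01 -1.40664455e+00]
[ 5.14108567e-01  2.28166796e-01  1.74035180e+00 -4.44089210e-16
  1.17307406e+00 -1.37060168e+00]
[ 5.14108567e-01  4.02065021e-01  1.86034400e+00 -4.44089210e-16
  8.79183636e-01 -1.37060168e+00]
[ 5.69919043e-01  3.47031513e-01  2.13330800e+00 -4.44089210e-16
  6.61253136e-01 -1.31479120e+00]
```

```bash
python3 - <<'E'
from h import *
from bench import env
env.grip(0.0,20)
env.move_ptp(jw(-.132,.002,.25),Q)
env.move_straight(jw(-.132,.002,.06),.2)
hit=env.move_straight(jw(-.132,.002,.030),.05,until_force=6)
o=env.get_obs();print("down",hit,wj(o["ee_pos"]),o["ft_force"],o["gripper_width"],o["time"])
if not hit:
    h=env.move_straight(jw(-.085,.002,.030),.03,until_force=12)
    o=env.get_obs();print("push",h,wj(o["ee_pos"]),o["ft_force"],o["time"])
s=env.snapshot("top");np.savez("pics/top1.npz",**s)
s2=env.snapshot("scene")
a=cv2.resize(s["frame"][190:370,150:310],None,fx=2.4,fy=2.4,interpolation=cv2.INTER_CUBIC)
b=cv2.resize(s2["frame"][200:350,140:300],(460,432),interpolation=cv2.INTER_CUBIC);cv2.imwrite("pics/p1.png",np.hstack([a[:432,:340],b]))
E
```

```text
down False [[-0.13205176  0.00200399  0.02989079]] [ 0.37328934 -0.84117393  0.71113531] 0.00038956142544277196 5.175
push True [[-0.09605979  0.0017305   0.03100554]] [ 1.20044534 -0.02503376  2.09786736] 6.3583
```

View pics/p1.png

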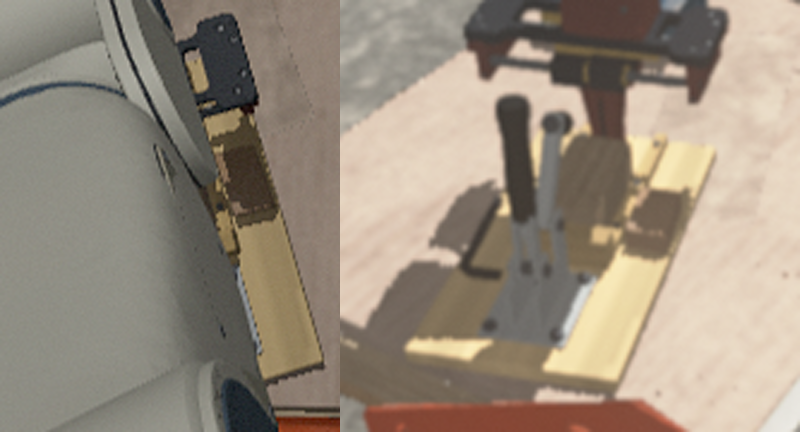

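The crop shows the fingers behind the block, which is up by the stop. The TCP stopped at jig x = -96 mm, and -95 mm is expected with the block home. I'll push once more, firmer and slower, to confirm it is seated. Then I'll retreat and look.

```bash
python3 - <<'E'
from h import *
from bench import env
for F,v in ((15,.01),(22,.01)):
    h=env.move_straight(jw(-.085,.002,.030),v,until_force=F)
    o=env.get_obs();print("push",h,wj(o["ee_pos"]),o["ft_force"],o["time"])
env.move_straight(jw(-.115,.002,.030),.1)
env.move_straight(jw(-.115,.002,.25),.3)
s=env.snapshot("wrist");cv2.imwrite("pics/w.png",s["frame"]);np.savez("pics/w.npz",**s)
print(env.get_obs()["time"],s["extrinsics"].round(3).tolist())
E
```

```text
push True [[-0.0961653   0.00159657  0.03207165]] [2.6631068  0.34681373 0.27695114] 7.1167
push True [[-0.09635268  0.00139328  0.03406494]] [ 3.34658388  1.26129924 -0.59765523] 8.0917
9.3667 [[-0.31, 0.896, 0.318, 0.521], [0.951, 0.29, 0.109, 0.292], [0.005, 0.336, -0.942, 0.4], [0.0, 0.0, 0.0, 1.0]]
```

View pics/w.png

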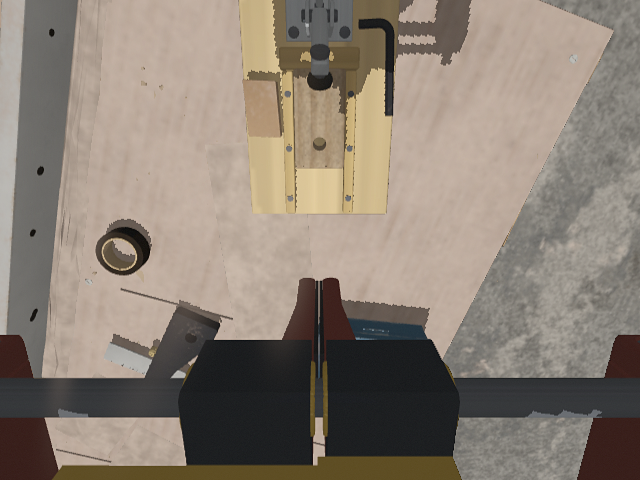

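The wrist view shows the block's far top edge at row 168, the board's far edge at row 213, the stop's top front edge at about row 68 and the rails on either side. I'll check whether the block is home.

```bash
python3 - <<'E'
from h import *
s=dict(np.load("pics/w.npz"));f=s["frame"]
print("board edge",wj(cast(s,[(320,213)],.012)).round(4),"block far",wj(cast(s,[(296,168),(342,168)],.05)).round(4).tolist(),"stop top edge",wj(cast(s,[(285,68),(355,68)],.038)).round(4).tolist())
c=f[30:220,235:400];cv2.imwrite("pics/w2.png",cv2.resize(c,None,fx=3.1,fy=3.1,interpolation=cv2.INTER_CUBIC))
E
```

```text
board edge [[-0.1377 -0.0009  0.012 ]] block far [[-0.0835, 0.0217, 0.05], [-0.0835, -0.0208, 0.05]] stop top edge [[0.0021, 0.0303, 0.038], [0.0021, -0.0311, 0.038]]
```

View pics/w2.png

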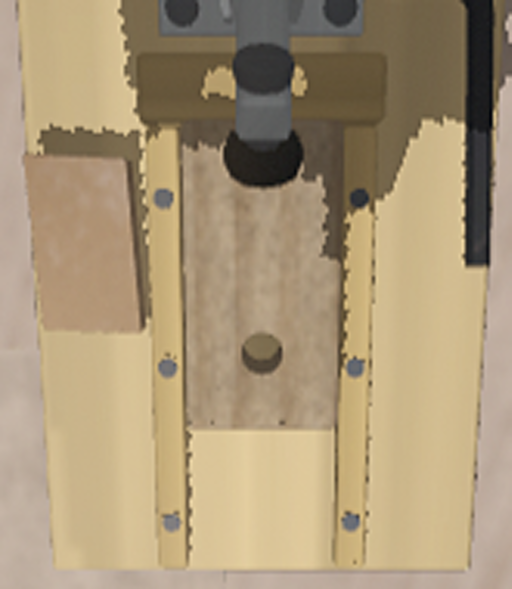

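The block's far face reads -83.5 mm. The board edge shows the view is biased by +2.3 mm, so the block is at about -85.8 mm. There is no visible gap at the stop and it stood firm under a 22 N push, so it is home. Now the handle: come down between bar and handle above the bar, then follow the arc with the fingertips.

```bash
python3 - <<'E'
from h import *
from bench import env
y=.001
def arc(deg,r=.105):
    p=np.radians(deg);c=np.array([.066,.052])+r*np.array([np.sin(p),np.cos(p)])+.010*np.array([-np.cos(p),np.sin(p)])
    return jw(c[0]-.010,y,c[1]+.008)
env.move_straight(jw(.022,y,.25),.25)
hit=env.move_straight(jw(.022,y,.164),.12,until_force=6)
print("down",hit,wj(env.get_obs()["ee_pos"]))
if not hit:
    for d in (-5,5,15,25,35,45,52):
        h=env.move_straight(arc(d),.08,until_force=25); o=env.get_obs()
        print(d,h,wj(o["ee_pos"]).round(4),o["ft_force"].round(1),round(o["time"],2))
        if h: break
s=env.snapshot("scene");cv2.imwrite("pics/s3.png",cv2.resize(s["frame"][170:350,120:320],None,fx=3,fy=3,interpolation=cv2.INTER_CUBIC))
E
```

```text
down False [[0.02133892 0.00092394 0.164421  ]]
-5 False [[0.0364 0.0009 0.1646]] [ 2.6  1.6 -0.6] 11.27
5 False [[0.0557 0.001  0.1657]] [1.9 0.1 0.9] 11.65
15 False [[0.074  0.001  0.1639]] [1.9 0.1 0.9] 12.03
25 False [[0.092  0.001  0.1592]] [0.6 0.1 0.7] 12.42
35 False [[0.1086 0.001  0.1515]] [ 1.4  0.3 -0.1] 12.8
45 False [[0.1238 0.0011 0.141 ]] [ 1.  -0.5  0. ] 13.18
52 False [[0.1329 0.0011 0.1323]] [ 0.8  0.2 -0.1] 13.49
```

View pics/s3.png

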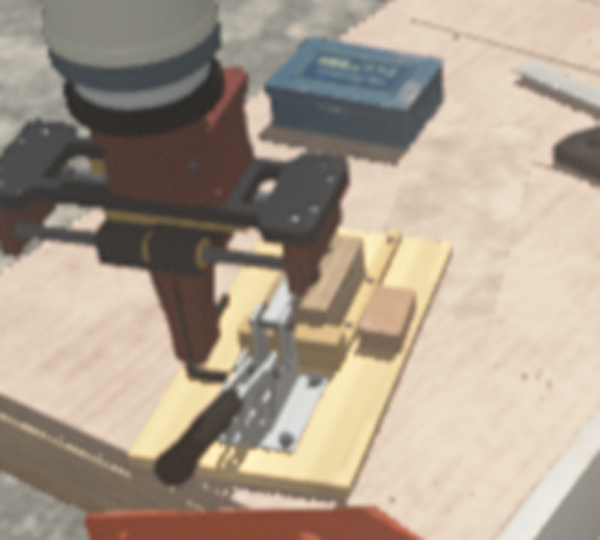

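The picture shows the handle lying back at about (205,440), ahead of the fingers, with the bar swung down over the block. I'll retreat upward, move clear and check from the cameras.

```bash
python3 - <<'E'
from h import *
from bench import env
env.move_straight(jw(.128,.001,.27),.25)
env.move_ptp([.18,.599,.28],Q)
t=env.snapshot("top");s=env.snapshot("scene")
o=env.get_obs();print(o["time"],o["ft_force"].round(1))
P=[jw(.066+.128*np.sin(np.radians(a)),0,.052+.128*np.cos(np.radians(a))) for a in (65,70,75,80)]
print("pred handle end scene",proj(s,P).round(0).tolist(),"top",proj(t,P).round(0).tolist())
a=cv2.resize(t["frame"][200:375,165:300],None,fx=2.9,fy=2.9,interpolation=cv2.INTER_CUBIC)
b=cv2.resize(s["frame"][225:350,150:275],(a.shape[0]-100,a.shape[0]),interpolation=cv2.INTER_CUBIC)
c=np.hstack([a,b]);print(c.shape);cv2.imwrite("pics/end.png",c)
E
```

```text
15.8333 [-0.2 -0.6  0.2]
pred handle end scene [[174.0, 315.0], [174.0, 321.0], [174.0, 328.0], [175.0, 333.0]] top [[249.0, 394.0], [251.0, 396.0], [252.0, 397.0], [253.0, 398.0]]
(508, 800, 3)
```

View pics/end.png

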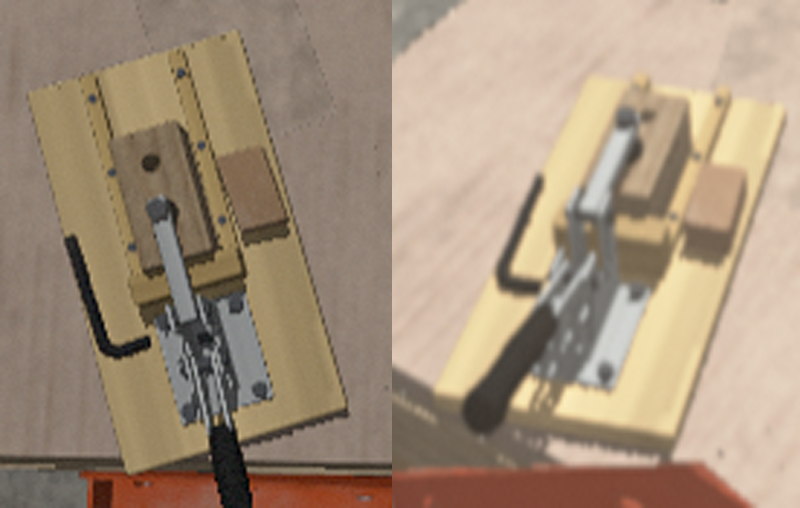

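The block is against the stop with the clamp's foot on its top. The handle end is at about (178,326) in the scene picture, which matches about 75° (shut). The offcut and hex key have not moved.

```bash
python3 -c "
from bench import env
print(env.close_job())"
```

```text
the job is handed in; nothing more can be done
None
```

The block is home against the end stop and the clamp has snapped shut with its foot on the block; the job was handed in at about 16 s, with the robot clear and the offcut and hex key unmoved in the last pictures.

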